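# Show the next face of a module to the 45 degree inspection mirror

## Task

The small grey module sits in the inspection nest with a face towards the mirror that has already been looked over. Lift it out, turn it a quarter turn so that the face with the green screw terminals looks towards the mirror lid, seat it fully in the nest again and let go of it. Then raise the sprung mirror lid, which has a black bar handle, until the red pointer stands in the green band (45 degrees), and finish while still holding the lid there for someone to look down into the mirror; leave the tweezers, the red screwdriver and the dropper bottle where they are.

Things in the scene. Friction and masses are not known exactly. Their poses are not given: they have to be found in the camera images.
- stand: grey inspection stand, fixed to the bench; base 136 mm (its x) by 300 mm (its y), top 12 mm above the bench. Origin on the bench under the middle of the lid's hinge line; its +y points from the mirror lid to the nest (robot's left at yaw 0), its -x to the robot, z up
- green_band (a point): middle of the green band (41 to 49 degrees) on the white quadrant arc that stands upright at the stand's front edge, 60 mm in front of its middle; arc radius 66 to 80 mm about the hinge, its top 101 mm above the bench. The lid's red pointer sweeps over its front
- nest (a point): centre of the nest floor, 12 mm above the bench, 85 mm along the stand's +y from the hinge line. Square nest with sides along the stand's x and y: steel fences about 10 mm high, leaning outwards (47 mm apart at the floor, 53 mm at the top), on three sides; on the mirror side (-y) only two small corner stops
- nest_mirror_side (a point): point fixed to the stand, 24 mm above the nest floor and 22 mm towards the mirror (-y) from the middle of the nest: where the middle of the module's terminal face is when seated the right way round
- module: loose grey module, black top, 44 x 44 mm, 48 mm tall, about 0.16 kg. Origin at the centre of its underside, z up. Its -x face has the green terminal strip with four screws. It starts in the nest with this face to the stand's -x and must end with it to the stand's -y: a quarter turn anticlockwise from above. The fences stop it turning until lifted 11 mm
- terminals (a point): middle of the module's terminal face, 22 mm along the module's -x from its centre and 24 mm above its underside
- lid_hinge (a point): middle of the lid's hinge axis, which runs along the stand's x, 21 mm above the bench
- lid_bar (a point): middle of the lid's black round bar handle: 9 mm thick, along the stand's x, 67 mm free between its legs, axis 35 mm above the lid's top face (32 mm above the glass). Lid shut: 125 mm to the stand's -y of the hinge axis and 38 mm above it; it swings about the hinge and may turn between the finger pads. Lid 104 mm wide, free edge 142 mm from the hinge
- mirror_lid (a joint): opening angle of the mirror lid in rad, 0 shut (flat) to 1.75; the edge away from the nest goes up and towards the nest. A spring and its weight pull it shut: about 3.5 N at the bar to start it, 5.5 N at 45 degrees. Middle of the green band at 0.785, the band reaches 0.07 to each side
- tweezers: steel tweezers, 116 mm long, lying on the bench in front of the stand; leave alone
- screwdriver_red: red screwdriver, 147 mm long, lying on the bench to the right of the stand, past its lid end; leave alone
- flux_dropper: amber dropper bottle with black top, 33 mm across and 102 mm tall, standing on the bench beyond the nest end of the stand; leave alone
Not all that is in view belongs to the job. Of the things shaped like the module, the grey one is meant.

How it is judged:
On the way, in this order (a step that is already met when the one before it is completed fails the run):
1. the module is seated in the nest with its green terminals towards the mirror, let go, the lid still shut (distance between terminals and nest_mirror_side below 0.006 m and z of module in the frame of nest below 0.003 m and angle between module's own z axis and vertical below 0.06 rad and contact force between the fingers and module below 0.1 N and value of joint mirror_lid below 0.15 rad), for 0.2 s.
2. the lid is lifted to the green band (value of joint mirror_lid between 0.715 and 0.855 rad), for 0.2 s.
At the end, for the whole second after the job is handed in: The fingers hold the lid still with its pointer in the green band (0.785 rad, 0.07 either way), nothing else carrying it; the module, untouched, sits on the nest floor (within 3 mm) with the middle of its terminal face within 6 mm of its place towards the mirror (all of step 2 and velocity of joint mirror_lid between -0.05 and 0.05 rad/s and contact force between the fingers and mirror_lid above 1 N and contact force between module and mirror_lid below 0.1 N and contact force between the arm and module below 0.1 N and distance between terminals and nest_mirror_side below 0.006 m and z of module in the frame of nest below 0.003 m and angle between module's own z axis and vertical below 0.06 rad); the arm keeps its last pose, push and grip.
It fails at once if the tweezers are disturbed (moved more than 20 mm) (distance of tweezers from where it was at the start of the episode above 0.02 m).
It fails at once if the red screwdriver is disturbed (moved more than 20 mm) (distance of screwdriver_red from where it was at the start of the episode above 0.02 m).
It fails at once if the dropper bottle is disturbed (moved more than 20 mm) or tipped (distance of flux_dropper from where it was at the start of the episode above 0.02 m or angle between flux_dropper's own z axis and vertical above 0.4 rad).
It also fails if it takes over 51 s, if anything falls off the work surface, if the arm or the gripper's body presses on something with over 40 N, if the wrist force passes 120 N, or if a joint passes its speed limit or range.

## Robot

A 6-joint arm with a two-finger parallel gripper is mounted at the origin on a cart in front of the work surface, level with it; the furniture and walls round the work are solid. World frame = base frame: x ahead of the robot, y to its left, z up, the work surface at z = 0. Lengths are in m, angles in rad, forces in N, time in s.
With the tool pointing down it reaches from about 0.35 to 0.775 m from the base axis. Payload 5.5 kg.
Tool frame: the origin (TCP) lies at the very end of the fingers, on their centre line; the grasp point (between the pads) lies env.hold_point_z behind it (env.hold_point_z is the distance from the TCP to the grasp point, in m); z points along the fingers, y is the line along which they close (so a half turn about z gives the same grasp; the last joint's range is limited). The gripper opens to 85 mm and grips with 20 to 120 N. Pads are 22 mm wide; open, the fingers measure 114 mm over their backs; the gripper's body (76 mm by 85 mm) begins 54 mm behind the grasp point. The pads swing forward as they close: fully open they stand 13 mm farther back than shut.
Start: joints at [-1.445, 0.313, 0.046, 1.304, 0, 1.431], TCP at [0.151, -0.555, 0.231] pointing down, gripper open.
Joint ranges: [-2.76, 2.76], [-0.86, 1.69], [-1.03, 1.26], [-2.2, 2.34], [-1.47, 1.5], [-3.14, 3.14]. Speed limits (rad/s): [2.57, 2.57, 3.14, 3.14, 3.14, 3.14].

## Interface

Orientations are given as a unit quaternion [w, x, y, z].
In Python, from workcell import env gives the robot as it stands.
- The arm moves only by the tool carry_out, never from a script. Its argument "steps" is a list of rows, each a list of 3 entries, a list of its own where there are three numbers: the turn, a rotation vector about the tool's x, y, z in degrees, then the shift along the tool's x, y, z in cm, then the closure in counts, from 0 (fully open) to 255 (shut). A call has exactly 8 rows; each row is the pose to reach, as a shift and turn from the pose commanded when the call began, along the tool's axes at that moment; what a row does not reach only later rows make up. A row lasts 1/8 s, in which the tool goes at most 62.5 mm and 10.7 degrees, less where a joint would pass 70% of its speed; a pose out of reach is approached as far as the arm can. A call with a gripper value outside its range is refused whole. The fingers move at their own pace and stop on an object; "force" is the grip in N (left out, the last holds). Time passes only in rows, so rows that repeat a pose let the fingers close, or fill a call up. It gives the time, the measured TCP pose, the force, the opening and the grip force at its end, in the units of the state.
- env.get_state(): the state, without advancing time (a new reading comes with each control period).
- env.read_camera(name): name is "scene" or "top" or "wrist"; returns (picture, depth): 480x640x3 uint8, red, green, blue; 480x640 float32, m along the optical axis (not along the pixel's ray), 0 where there is no reading.
- env.get_calibration(name): a dict with "fx", "fy", "cx", "cy" (pixels), "D" ([k1, k2, p1, p2, k3] as OpenCV has them; the pictures are not rectified), "origin" and "orientation" of the camera in the world. Camera axes: x right, y up, looking along -z (the intrinsics and any distortion apply to the point x, -y, -z); pixel columns grow to the right and rows downward; lengths in m; the calibration is good to about 2 mm. A picture is of the moment at which its call begins: read the wrist's pose just before it. get_calibration takes no time and is no camera call; for the wrist camera it gives the pose at the moment of the call.
- env.hand_in(): hands the job in; it is judged then, once.
The state is a dict: "clock": time; "joint_pos": joint angles; "qvel": joint speeds; "tau": joint torques, N m; "tcp_pos": TCP position; "orientation": TCP orientation; "wrist_force": force on the tool from outside, world axes, zero at the start; "ft_torque": the same for the moment, N m; "finger_gap": finger opening in m; "grip_force": force on a finger pad.
Only numpy, scipy, OpenCV 4.12 (cv2) and the standard library are available. Lean on these libraries where they do the work, as an engineer would, in place of code of your own. Each camera call takes 0.05 s, during which the arm holds its last target. There are 200 camera calls.

## Working session

There is one attempt and no reset: what is moved stays moved. The work goes in short steps, Python scripts to look and compute and a tool call to move; the robot and the scene stay as the last step left them, time stands still between calls to the robot, and variables do not carry over. Pictures are saved under pics/ and viewed, at most 10 in all, crops included, and the job is handed in when it is done.

Besides the shell and the picture viewer there is one more tool, called after "Emit:" as name([rows], argument=value, ...), one row to a line, values as JSON. carry_out: Moves the arm, as the interface text tells. Its arguments: {"type":"object","properties":{"steps":{"type":"array","items":{"type":"array"}},"force":{"type":"number"}},"required":["steps"]}

```bash
mkdir -p pics; ls; cat > h.py <<'E'
import numpy as np, cv2
from scipy.spatial.transform import Rotation as R
from workcell import env
def rot(q): return R.from_quat([q[1],q[2],q[3],q[0]])
def snap(name,f):
    c=env.get_calibration(name); im,d=env.read_camera(name)
    cv2.imwrite(f'pics/{f}.png',im[...,::-1]); np.savez(f'pics/{f}.npz',im=im,d=d,**{k:np.array(v) for k,v in c.items()})
def world(f,u,v,d=None,z=None):
    n=np.load(f'pics/{f}.npz'); K=np.array([[n['fx'],0,n['cx']],[0,n['fy'],n['cy']],[0,0,1]],float)
    p=cv2.undistortPoints(np.array([[[u,v]]],float),K,n['D'].astype(float))[0,0]
    r=rot(n['orientation']).apply([p[0],-p[1],-1.]); o=n['origin']
    if z is not None: return o+r*(z-o[2])/r[2]
    if d is None:
        w=n['d'][int(v)-1:int(v)+2,int(u)-1:int(u)+2]; d=np.median(w[w>0]) if (w>0).any() else 0
    return o+r*d
E
python3 - <<'E'
from h import *
snap('scene','s0'); snap('top','t0')
s=env.get_state(); print(s, env.hold_point_z)
for n in('scene','top','wrist'): print(env.get_calibration(n))
E
```

```text
pics
{'clock': 0.1, 'joint_pos': array([-1.44464937e+00,  3.13897636e-01,  4.50914042e-02,  1.30359504e+00,
       -3.85757013e-06,  1.43119830e+00]), 'qvel': array([ 0.00085231,  0.00055291,  0.00303382,  0.00130366, -0.00050831,
        0.00115691]), 'tau': array([ 1.88468075e-03, -4.81728816e+01,  2.99242473e+01,  1.28592408e-02,
       -1.25496558e-04,  1.08832478e-05]), 'tcp_pos': array([ 0.15094425, -0.554364  ,  0.23051329]), 'orientation': array([-8.02469039e-04,  9.91185111e-01,  1.32481816e-01,  3.46828677e-06]), 'wrist_force': array([-0.15389159,  0.39251681,  0.60581049]), 'ft_torque': array([ 0.03213086, -0.00182101,  0.0183918 ]), 'grip_force': 0.0, 'finger_gap': 0.08537687787112307} 0.0187
{'fx': 587.5734266870662, 'fy': 587.5734266870662, 'cx': 312.34729979978573, 'cy': 237.7697365673283, 'D': array([-0.01316568,  0.        ,  0.        ,  0.        ,  0.        ]), 'origin': array([-0.36480406,  0.51640966,  0.87777005]), 'orientation': array([-0.43626369, -0.22426119,  0.37751448,  0.78540673])}
{'fx': 440.90919487732486, 'fy': 440.90919487732486, 'cx': 314.9513201654788, 'cy': 239.55770693188936, 'D': array([-0.07263082,  0.        ,  0.        ,  0.        ,  0.        ]), 'origin': array([ 0.4660515 , -0.00546267,  0.93820849]), 'orientation': array([-0.70016973, -0.0299887 ,  0.02210088,  0.71300391])}
{'fx': 377.9195792333988, 'fy': 377.9195792333988, 'cx': 316.8076213479161, 'cy': 240.86188143213164, 'D': array([-0.0497435,  0.       ,  0.       ,  0.       ,  0.       ]), 'origin': array([ 0.22464609, -0.53529837,  0.37263759]), 'orientation': array([ 0.78546511, -0.11762777,  0.0916387 , -0.60067513])}
```

View pics/s0.png

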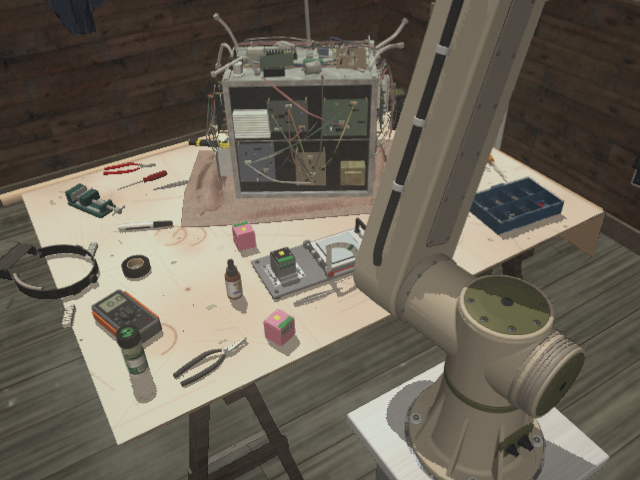

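View pics/t0.png

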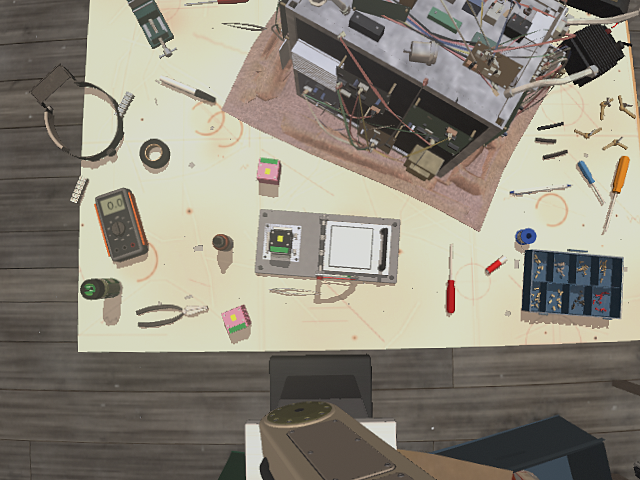

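The top view shows the stand between about (256,209) and (400,285), the grey module at (281,240) and the bar at (384,250). The bottle is at (222,242), the tweezers at (295,291), and a tall rack stands behind.

```bash
python3 - <<'E'
import cv2
im=cv2.imread('pics/t0.png')[195:305,205:415]
cv2.imwrite('pics/t0c.png',cv2.resize(im,None,fx=3.8,fy=3.8,interpolation=cv2.INTER_CUBIC))
im=cv2.imread('pics/s0.png')[215:315,220:380]
cv2.imwrite('pics/s0c.png',cv2.resize(im,None,fx=5,fy=5,interpolation=cv2.INTER_CUBIC))
E
```

```text
(no output)
```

View pics/t0c.png

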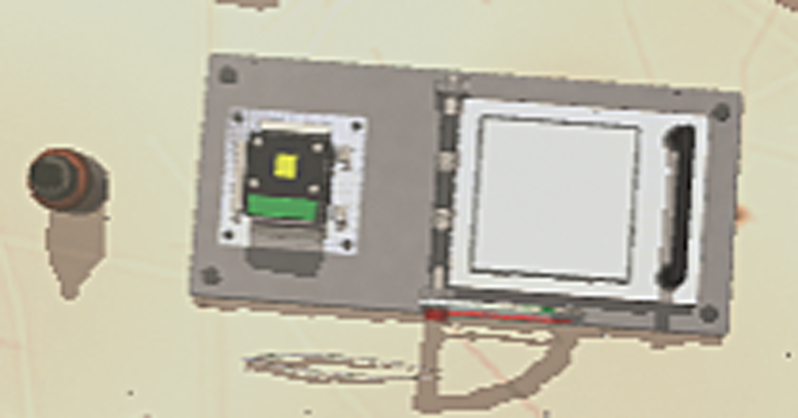

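The enlarged crop shows the stand corners at (211,54), (742,93), (725,335) and (193,297). The bar runs from (684,130) to (670,282). The module's black top spans about (248,130) to (330,195), with the green strip on the robot side.

```bash
python3 - <<'E'
from h import *
px=lambda a:(205+(a[0]-1.5)/3.8,195+(a[1]-1.5)/3.8)
for n,a,z in [('TL',(211,54),.012),('TR',(742,93),.012),('BR',(725,335),.012),('BL',(193,297),.012),
 ('bar1',(684,130),.059),('bar2',(670,282),.059),('hinge1',(453,90),.021),('hinge2',(435,290),.021),
 ('platTL',(223,107),.012),('platTR',(369,118),.012),('platBR',(358,254),.012),('platBL',(217,244),.012),
 ('mTL',(249,128),.06),('mTR',(333,134),.06),('yellow',(286,166),.06),('bottle',(48,180),.1),('tw1',(247,363),.003),('tw2',(437,375),.003)]:
    print(n,world('t0',*px(a),z=z).round(4),world('t0',*px(a)).round(4))
# rack: points with height
n=np.load('pics/t0.npz')
P=[]
for v in range(0,480,6):
  for u in range(90,640,6):
    p=world('t0',u,v)
    if p[0]>.3 and p[2]>.08 : P.append(p)
P=np.array(P); 
for y in np.arange(-.5,.5,.05):
    q=P[(abs(P[:,1]-y)<.025)]
    if len(q): i=q[:,0].argmin(); print(y.round(2),q[i].round(3),q[:,2].max().round(3))
E
```

```text
TL [0.6021 0.1195 0.012 ] [0.6039 0.1211 0.    ]
TR [ 0.5746 -0.1761  0.012 ] [ 0.5758 -0.178   0.0018]
BR [ 0.4407 -0.1625  0.012 ] [ 0.4406 -0.1628  0.01  ]
BL [0.4669 0.1307 0.012 ] [0.4669 0.1321 0.002 ]
bar1 [ 0.55   -0.1361  0.059 ] [ 0.55   -0.1361  0.0589]
bar2 [ 0.4702 -0.1265  0.059 ] [ 0.4703 -0.1276  0.0505]
hinge1 [ 0.5781 -0.0152  0.021 ] [ 0.5773 -0.0151  0.028 ]
hinge2 [ 0.4684 -0.0032  0.021 ] [ 0.4684 -0.0032  0.0248]
platTL [0.5722 0.113  0.012 ] [0.5721 0.113  0.0126]
platTR [0.5645 0.0317 0.012 ] [0.5644 0.0317 0.0125]
platBR [0.4891 0.039  0.012 ] [0.4891 0.039  0.0118]
platBL [0.496  0.1171 0.012 ] [0.496  0.1172 0.0113]
mTL [0.5553 0.0932 0.06  ] [0.5602 0.0987 0.0114]
mTR [0.5513 0.0489 0.06  ] [0.5559 0.0518 0.0127]
yellow [0.5348 0.0739 0.06  ] [0.5349 0.074  0.0592]
bottle [0.5269 0.1908 0.1   ] [0.527  0.1911 0.0985]
tw1 [0.4297 0.1022 0.003 ] [0.4297 0.1023 0.0016]
tw2 [ 0.4213 -0.0034  0.003 ] [ 4.212e-01 -3.400e-03 -1.000e-04]
-0.45 [ 0.811 -0.447  0.378] 0.389
-0.4 [ 0.731 -0.386  0.374] 0.374
-0.35 [ 0.709 -0.328  0.382] 0.384
-0.3 [ 0.677 -0.283  0.306] 0.382
-0.25 [ 0.658 -0.232  0.122] 0.388
-0.2 [ 0.647 -0.221  0.117] 0.384
-0.15 [ 0.66  -0.159  0.201] 0.367
-0.1 [ 0.693 -0.124  0.164] 0.374
-0.05 [ 0.704 -0.06   0.167] 0.356
-0.0 [ 0.466 -0.005  0.938] 0.938
0.05 [0.818 0.03  0.258] 0.338
0.2 [0.531 0.193 0.1  ] 0.1
0.4 [0.43  0.423 0.09 ] 0.091
0.45 [0.43  0.427 0.105] 0.106
```

```bash
cat >> h.py <<'E'
def delta(p,psi,tilt=0):
    """cm shift and rotvec deg from measured pose to pos p, tool down with tool x at psi deg, tilt about tool x"""
    s=env.get_state(); q=rot(s['orientation'])
    t=R.from_euler('z',psi,degrees=True)*R.from_euler('x',180,degrees=True)*R.from_euler('x',tilt,degrees=True)
    print('t',round(s['clock'],2),'pos',s['tcp_pos'].round(4),'gap',round(s['finger_gap'],4),'grip',round(s['grip_force'],1),'F',s['wrist_force'].round(1),'q',s['joint_pos'].round(2))
    print('turn',(q.inv()*t).as_rotvec(degrees=True).round(2),'shift cm',(q.inv().apply(np.array(p)-s['tcp_pos'])*100).round(2))
E
python3 - <<'E'
from h import *
delta([.531,.074,.2],174.6)
delta([.31,-.29,.23],95)
E
```

```text
t 0.1 pos [ 0.1509 -0.5544  0.2305] gap 0.0854 grip 0.0 F [-0.2  0.4  0.6] q [-1.44  0.31  0.05  1.3  -0.    1.43]
turn [-1.0000e-02 -1.3000e-01 -1.5937e+02] shift cm [ 53.17 -50.64   3.14]
t 0.1 pos [ 0.1509 -0.5544  0.2305] gap 0.0854 grip 0.0 F [-0.2  0.4  0.6] q [-1.44  0.31  0.05  1.3  -0.    1.43]
turn [-7.000e-02 -7.000e-02 -7.977e+01] shift cm [ 22.29 -21.33   0.09]
```

Emit:
carry_out([
  [[0,0,-10],[3,-2.9,0],0],
  [[0,0,-20],[7,-6.7,0],0],
  [[0,0,-30],[11,-10.5,0],0],
  [[0,0,-40],[15,-14.3,0],0],
  [[0,0,-50],[19,-18.1,0.3],0],
  [[0,0,-60],[23,-21.9,0.6],0],
  [[0,0,-70],[27,-25.7,1],0],
  [[0,0,-80],[31,-29.5,1.5],0],
], force=40)

```text
clock: 1.1
tcp_pos: [0.3732, -0.1871, 0.2161]
orientation: [0.0, 0.672, 0.74, 0.0]
wrist_force: [0.2, 0.3, -0.4]
finger_gap: 0.0849
grip_force: 0.0
```

```bash
python3 - <<'E'
from h import *
delta([.531,.074,.2],174.6)
E
```

```text
t 1.1 pos [ 0.3732 -0.1871  0.2161] gap 0.0849 grip 0.0 F [ 0.2  0.3 -0.4] q [-0.66  0.01 -0.35  1.2  -0.    0.82]
turn [ 0.000e+00  2.000e-02 -7.906e+01] shift cm [24.47 18.23  1.61]
```

Emit:
carry_out([
  [[0,0,-10],[3,2.3,0.2],0],
  [[0,0,-20],[6.5,4.9,0.4],0],
  [[0,0,-30],[10,7.5,0.6],0],
  [[0,0,-40],[13.5,10,0.9],0],
  [[0,0,-50],[17,12.7,1.2],0],
  [[0,0,-60],[20.5,15.3,1.4],0],
  [[0,0,-70],[23,17.2,1.6],0],
  [[0,0,-79],[24.5,18.2,1.6],0],
])

```text
clock: 2.1
tcp_pos: [0.5318, 0.0733, 0.1994]
orientation: [-0.001, 0.047, 0.999, -0.0]
wrist_force: [-0.0, 0.2, -0.3]
finger_gap: 0.0852
grip_force: 0.0
```

```bash
python3 - <<'E'
from h import *
delta([.531,.074,.2],174.6)
snap('wrist','w1'); snap('wrist','w1')
E
```

```text
t 2.1 pos [0.5318 0.0733 0.1994] gap 0.0852 grip 0.0 F [-0.   0.2 -0.3] q [-0.01  0.25 -0.12  1.2   0.    0.08]
turn [-0.   -0.07  0.03] shift cm [ 0.09  0.06 -0.06]
```

View pics/w1.png

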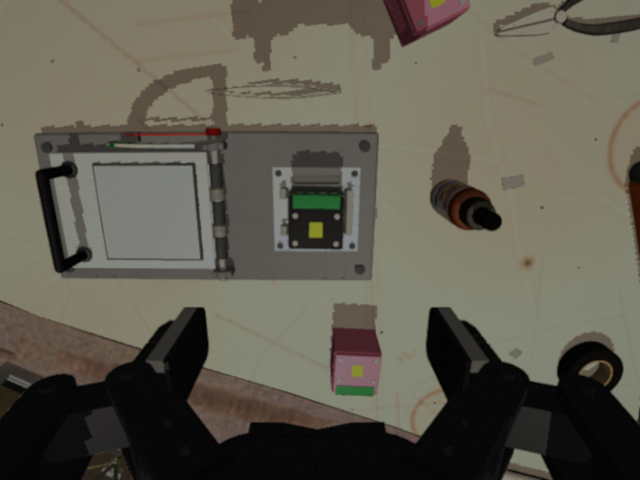

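The wrist view shows the stand from (36,132) to (378,278), the module's black top around (316,230) with the green strip above it, and the bar from (45,172) to (60,270). I'll enlarge it for accurate corners.

```bash
python3 - <<'E'
import cv2
im=cv2.imread('pics/w1.png')
a=cv2.resize(im[155:265,262:372],None,fx=5.4,fy=5.4,interpolation=cv2.INTER_CUBIC)
b=im[120:290,25:62+10]; b=cv2.resize(b,None,fx=3.49,fy=3.49,interpolation=cv2.INTER_CUBIC)
cv2.imwrite('pics/w1c.png',cv2.hconcat([a,b[:594]])); print(a.shape,b.shape)
E
```

```text
Traceback (most recent call last):
cv2.error: OpenCV(4.12.0) /io/opencv/modules/core/src/matrix_operations.cpp:64: error: (-215:Assertion failed) src[i].dims <= 2 && src[i].rows == src[0].rows && src[i].type() == src[0].type() in function 'hconcat'
```

```bash
python3 - <<'E'
import cv2
im=cv2.imread('pics/w1.png')
a=cv2.resize(im[155:265,262:372],None,fx=5,fy=5,interpolation=cv2.INTER_CUBIC)
b=cv2.resize(im[155:283,25:83],None,fx=4,fy=4,interpolation=cv2.INTER_CUBIC)
b=cv2.copyMakeBorder(b,0,550-b.shape[0],0,0,0)
cv2.imwrite('pics/w1c.png',cv2.hconcat([a,b])); print(a.shape,b.shape)
E
```

```text
(550, 550, 3) (550, 232, 3)
```

View pics/w1c.png

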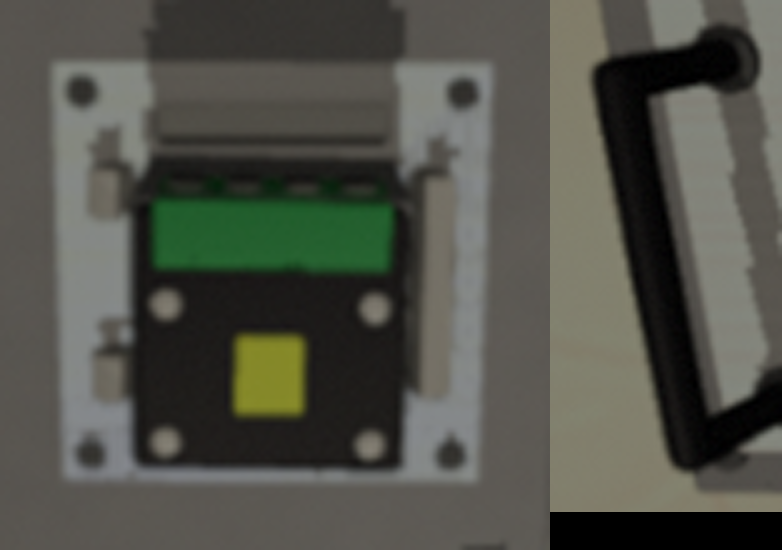

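The enlarged crop shows the module's top far edge from (135,467) to (402,467), the plate corners at (53,62), (492,65), (478,480) and (65,482), and the bar ends at (614,72) and (690,460).

```bash
python3 - <<'E'
from h import *
A=lambda a:(262+(a[0]-2)/5,155+(a[1]-2)/5)
B=lambda a:(25+(a[0]-550-1.5)/4,155+(a[1]-1.5)/4)
W=lambda p,z:world('w1',*p,z=z)
pl=[W(A(a),.0125) for a in[(53,62),(492,65),(478,480),(65,482)]]
print('plate',np.round(pl,4).tolist(),np.mean(pl,0).round(4))
m=[W(A(a),.06) for a in[(135,467),(402,467),(135,195),(403,195)]]; print('mod',np.round(m,4).tolist(), np.mean(m,0).round(4))
d=m[1]-m[0]; print('yaw',np.degrees(np.arctan2(-d[0],d[1])), 'len',np.hypot(*d[:2]))
for e in ((pl[1]-pl[0]),(pl[2]-pl[3])): print(np.degrees(np.arctan2(-e[0],e[1])),np.hypot(*e[:2]))
b=[W(B(a),.059) for a in[(614,72),(690,460)]]; print('bar',np.round(b,4).tolist(),np.mean(b,0).round(4)); e=b[1]-b[0]; print(np.degrees(np.arctan2(e[1],e[0])),np.hypot(*e[:2]))
c=[W(a,.012) for a in [(36,132),(378,127),(372,278),(64,278)]]; print('base',np.round(c,4).tolist()); e=c[1]-c[0];print(np.degrees(np.arctan2(-e[0],e[1])),np.hypot(*e[:2]))
E
```

```text
plate [[0.4897, 0.0397, 0.0125], [0.497, 0.115, 0.0125], [0.5721, 0.1082, 0.0125], [0.5656, 0.0325, 0.0125]] [0.5311 0.0739 0.0125]
mod [[0.5488, 0.0507, 0.06], [0.5525, 0.0924, 0.06], [0.506, 0.0555, 0.06], [0.5096, 0.0956, 0.06]] [0.5292 0.0735 0.06  ]
yaw -5.162108239796967 len 0.0418745435407559
-5.530071502046065 0.0756597711222152
-4.870446291714377 0.0758987069695499
bar [[0.4722, -0.1315, 0.059], [0.5508, -0.1391, 0.059]] [ 0.5115 -0.1353  0.059 ]
-5.552473149878477 0.07905275447677065
base [[0.4398, -0.1608, 0.012], [0.4646, 0.1322, 0.012], [0.6007, 0.1206, 0.012], [0.5749, -0.1738, 0.012]]
-4.840071191956346 0.29404183327966865
```

```bash
python3 - <<'E'
from h import *
delta([.531,.074,.031],174.8)
E
```

```text
t 2.2 pos [0.5319 0.0732 0.1995] gap 0.0852 grip 0.0 F [ 0.2 -0.  -0.3] q [-0.01  0.25 -0.12  1.2   0.    0.08]
turn [ 0.   -0.05 -0.39] shift cm [ 0.08  0.07 16.85]
```

Emit:
carry_out([
  [[0,0,-0.4],[0.1,0.1,4],0],
  [[0,0,-0.4],[0.1,0.1,8],0],
  [[0,0,-0.4],[0.1,0.1,12],0],
  [[0,0,-0.4],[0.1,0.1,15],0],
  [[0,0,-0.4],[0.1,0.1,16.9],0],
  [[0,0,-0.4],[0.1,0.1,16.9],0],
  [[0,0,-0.4],[0.1,0.1,16.9],60],
  [[0,0,-0.4],[0.1,0.1,16.9],100],
], force=30)

```text
clock: 3.2
tcp_pos: [0.5316, 0.0727, 0.0325]
orientation: [0.001, 0.047, 0.999, -0.0]
wrist_force: [0.5, 0.4, 0.5]
finger_gap: 0.0528
grip_force: 0.0
```

Emit:
carry_out([
  [[0,0,0],[0,0,0],150],
  [[0,0,0],[0,0,0],180],
  [[0,0,0],[0,0,0],180],
  [[0,0,0],[0,0,0],180],
  [[0,0,0],[0,0,0],180],
  [[0,0,0],[0,0,0],180],
  [[0,0,0],[0,0,0],180],
  [[0,0,0],[0,0,0],180],
])

```text
clock: 4.2
tcp_pos: [0.5317, 0.0728, 0.0325]
orientation: [0.001, 0.047, 0.999, -0.0]
wrist_force: [-0.6, -0.6, 6.7]
finger_gap: 0.0436
grip_force: 32.1
```

```bash
python3 - <<'E'
from h import *
delta([.531,.074,.031],174.8)
E
```

```text
t 4.2 pos [0.5317 0.0728 0.0325] gap 0.0436 grip 32.1 F [-0.6 -0.6  6.7] q [-0.01  0.38 -0.37  0.81 -0.    0.08]
turn [-0.    0.14 -0.18] shift cm [0.08 0.11 0.15]
```

Emit:
carry_out([
  [[0,0,0],[0,0,-0.8],180],
  [[0,0,0],[0,0,-2],180],
  [[0,0,0],[0,0,-4],180],
  [[0,0,0],[0,0,-6],180],
  [[0,0,-10],[0,0,-7],180],
  [[0,0,-20],[0,0,-7],180],
  [[0,0,-30],[0,0,-7],180],
  [[0,0,-40],[0,0,-7],180],
])

```text
clock: 5.2
tcp_pos: [0.5306, 0.0729, 0.1019]
orientation: [0.0, -0.3, 0.954, -0.0]
wrist_force: [-0.4, -0.3, -1.3]
finger_gap: 0.0433
grip_force: 31.2
```

Emit:
carry_out([
  [[0,0,-10],[0,0,0],180],
  [[0,0,-20],[0,0,0],180],
  [[0,0,-30],[0,0,0],180],
  [[0,0,-40],[0,0,0],180],
  [[0,0,-50],[0,0,0],180],
  [[0,0,-50],[0,0,0],180],
  [[0,0,-50],[0,0,0],180],
  [[0,0,-50],[0,0,0],180],
])

```text
clock: 6.2
tcp_pos: [0.5307, 0.0729, 0.1014]
orientation: [-0.0, -0.673, 0.74, -0.0]
wrist_force: [-0.5, -0.5, -1.3]
finger_gap: 0.0432
grip_force: 31.2
```

```bash
python3 - <<'E'
from h import *
delta([.531,.074,.033],264.8)
snap('wrist','w2')
im=cv2.imread('pics/w2.png'); cv2.imwrite('pics/w2v.png',im)
E
```

```text
t 6.2 pos [0.5307 0.0729 0.1014] gap 0.0432 grip 31.2 F [-0.5 -0.5 -1.3] q [-0.01  0.31 -0.28  0.97 -0.   -1.49]
turn [-0.   -0.01 -0.26] shift cm [-0.12 -0.02  6.84]
```

View pics/w2.png

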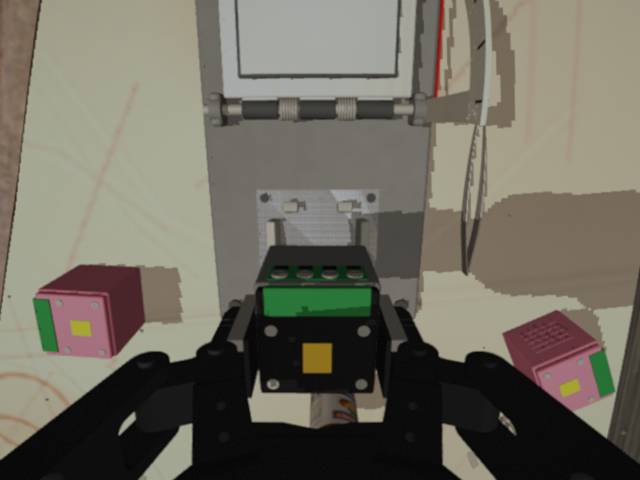

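The module is held with its green terminals towards the mirror. Its top face runs from (258,287)–(379,287) at the front to (262,391)–(375,391) at the back, and the nest behind it is empty.

```bash
python3 - <<'E'
from h import *
m=np.array([world('w2',*a,z=.129) for a in[(258,287),(379,287),(375,391),(262,391)]]); print(m.round(4),m.mean(0).round(4))
print([np.hypot(*(m[i]-m[i-1])[:2]).round(4) for i in range(4)])
for a in[(275,340),(365,340),(345,380),(290,380),(345,322),(290,322)]: print(a,world('w2',*a).round(4))
pl=np.array([world('w2',*a,z=.0125) for a in[(257,189),(378,189)]]); print(pl.round(4))
E
```

```text
[[0.5488 0.0468 0.129 ]
 [0.509  0.0507 0.129 ]
 [0.5123 0.092  0.129 ]
 [0.5534 0.088  0.129 ]] [0.5309 0.0694 0.129 ]
[np.float64(0.0414), np.float64(0.04), np.float64(0.0415), np.float64(0.0413)]
(275, 340) [0.546  0.0676 0.1284]
(365, 340) [0.5147 0.0706 0.1285]
(345, 380) [0.5229 0.0866 0.1284]
(290, 380) [0.5428 0.0848 0.1282]
(345, 322) [0.5212 0.0629 0.1283]
(290, 322) [0.5399 0.0611 0.1284]
[[0.5647 0.0319 0.0125]
 [0.4906 0.0391 0.0125]]
```

Emit:
carry_out([
  [[0,0,-0.3],[-0.4,0,1.5],180],
  [[0,0,-0.3],[-0.4,0,3.5],180],
  [[0,0,-0.3],[-0.4,0,4.8],180],
  [[0,0,-0.3],[-0.4,0,5.4],180],
  [[0,0,-0.3],[-0.4,0,5.9],180],
  [[0,0,-0.3],[-0.4,0,6.3],180],
  [[0,0,-0.3],[-0.4,0,6.6],180],
  [[0,0,-0.3],[-0.4,0,6.8],180],
])

```text
clock: 7.25
tcp_pos: [0.5312, 0.0768, 0.0333]
orientation: [0.0, -0.675, 0.738, -0.0]
wrist_force: [-0.1, 0.4, -1.7]
finger_gap: 0.0434
grip_force: 31.2
```

```bash
python3 - <<'E'
from h import *
delta([.531,.077,.0325],264.8); snap('wrist','w3')
for a in[(275,340),(365,340),(345,380),(290,380),(345,322),(290,322)]: print(a,world('w3',*a).round(4))
E
```

```text
t 7.25 pos [0.5312 0.0768 0.0333] gap 0.0434 grip 31.2 F [-0.1  0.4 -1.7] q [-0.01  0.38 -0.37  0.82 -0.   -1.49]
turn [-0.02 -0.    0.13] shift cm [-0.01  0.02  0.08]
(275, 340) [0.5465 0.0716 0.0604]
(365, 340) [0.5153 0.0746 0.0602]
(345, 380) [0.5233 0.0903 0.0606]
(290, 380) [0.5432 0.0885 0.0606]
(345, 322) [0.5218 0.0665 0.0608]
(290, 322) [0.5405 0.065  0.0606]
```

Emit:
carry_out([
  [[0,0,0],[0,0,0.06],180],
  [[0,0,0],[0,0,0.12],180],
  [[0,0,0],[0,0,0.12],180],
  [[0,0,0],[0,0,0.12],100],
  [[0,0,0],[0,0,0.12],60],
  [[0,0,0],[0,0,0.12],0],
  [[0,0,0],[0,0,0.12],0],
  [[0,0,0],[0,0,0.12],0],
])

```text
clock: 8.3
tcp_pos: [0.5311, 0.0769, 0.032]
orientation: [-0.0, -0.675, 0.738, -0.0]
wrist_force: [0.2, 0.5, 0.2]
finger_gap: 0.0856
grip_force: 0.0
```

Emit:
carry_out([
  [[0,0,0],[0,0,0],0],
  [[0,0,0],[0,0,0],0],
  [[0,0,0],[0,0,-1],0],
  [[0,0,0],[0,0,-3],0],
  [[0,0,0],[0,0,-6],0],
  [[0,0,0],[0,0,-9],0],
  [[0,0,0],[0,0,-11],0],
  [[0,0,0],[0,0,-11],0],
])

```text
clock: 9.3
tcp_pos: [0.5326, 0.0769, 0.1444]
orientation: [0.002, -0.675, 0.738, -0.002]
wrist_force: [0.3, -0.2, -0.2]
finger_gap: 0.0854
grip_force: 0.0
```

```bash
python3 - <<'E'
from h import *
delta([.531,.077,.0325],264.8); snap('wrist','w4')
im=cv2.imread('pics/w4.png'); cv2.imwrite('pics/w4c.png',cv2.resize(im[140:340,210:430],None,fx=3,fy=3,interpolation=cv2.INTER_CUBIC))
E
```

```text
t 9.3 pos [0.5326 0.0769 0.1444] gap 0.0854 grip 0.0 F [ 0.3 -0.2 -0.2] q [-0.01  0.28 -0.22  1.07 -0.   -1.49]
turn [-0.26  0.02  0.13] shift cm [1.000e-02 2.100e-01 1.119e+01]
```

View pics/w4c.png

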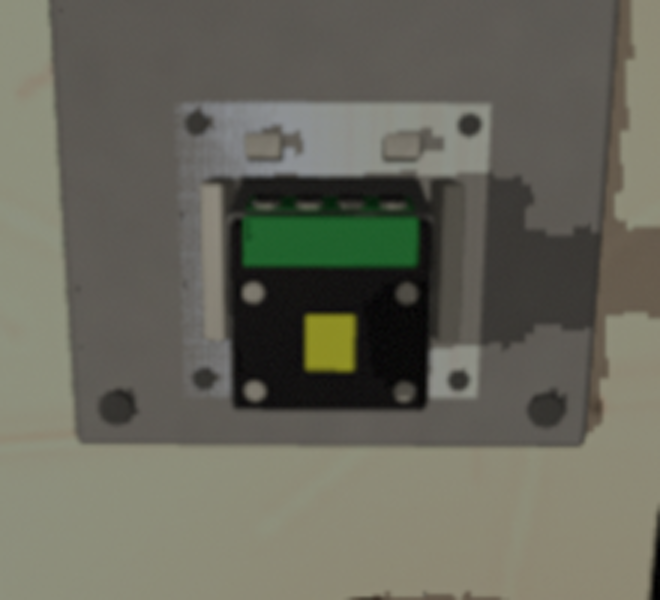

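The module sits between the fences with its green face towards the corner stops. The bottom of its front face is at about crop (330,178) and its top back edge at (330,407). I'll check its position numerically.

```bash
python3 - <<'E'
from h import *
A=lambda a:(210+(a[0]-1)/3,140+(a[1]-1)/3)
m=np.array([world('w4',*A(a),z=.06) for a in[(233,215),(430,215),(426,407),(235,407)]]); print(m.round(4),m.mean(0).round(4))
pl=np.array([world('w4',*A(a),z=.0125) for a in[(180,103),(490,103),(480,398)]]); print(pl.round(4),'plate c',((pl[0]+pl[2])/2).round(4))
for a in[(330,178),(265,158),(400,158)]: print(world('w4',*A(a),z=.0125).round(4),world('w4',*A(a)).round(4))
for a in[(270,340),(400,340),(330,390),(330,295),(280,240),(400,240)]: print(world('w4',*A(a)).round(4))
E
```

```text
[[0.5498 0.0508 0.06  ]
 [0.5097 0.0544 0.06  ]
 [0.5131 0.0965 0.06  ]
 [0.5541 0.0928 0.06  ]] [0.5317 0.0736 0.06  ]
[[0.5643 0.0326 0.0125]
 [0.4901 0.0392 0.0125]
 [0.4962 0.1151 0.0125]] plate c [0.5303 0.0738 0.0125]
[0.53   0.054  0.0125] [0.5299 0.053  0.018 ]
[0.5453 0.0477 0.0125] [0.5449 0.0467 0.0185]
[0.5126 0.0506 0.0125] [0.5129 0.0493 0.0196]
[0.5451 0.0785 0.0595]
[0.5176 0.0811 0.0589]
[0.5334 0.0909 0.0595]
[0.5315 0.0696 0.0599]
[0.5407 0.0568 0.0604]
[0.5162 0.0588 0.0612]
```

```bash
python3 - <<'E'
from h import *
delta([.512,-.135,.11],174.8)
E
```

```text
t 9.35 pos [0.5316 0.0769 0.1429] gap 0.0855 grip 0.0 F [ 0.2  0.4 -0.8] q [-0.01  0.28 -0.22  1.07 -0.   -1.49]
turn [-9.000e-02  1.000e-01  9.013e+01] shift cm [21.28  0.09  3.29]
```

Emit:
carry_out([
  [[0,0,10],[2,0,-0.5],120],
  [[0,0,20],[5,0,-0.5],120],
  [[0,0,30],[8,0,-0.5],120],
  [[0,0,40],[11,0,-0.5],120],
  [[0,0,50],[14,0,-0.5],120],
  [[0,0,60],[17,0,0],120],
  [[0,0,70],[20,0.1,1],120],
  [[0,0,80],[21.3,0.1,2],120],
])

```text
clock: 10.35
tcp_pos: [0.5103, -0.1365, 0.1205]
orientation: [-0.001, -0.039, 0.999, 0.0]
wrist_force: [-0.4, 0.5, 0.5]
finger_gap: 0.0454
grip_force: 0.0
```

```bash
python3 - <<'E'
from h import *
delta([.512,-.135,.11],174.8)
E
```

```text
t 10.35 pos [ 0.5103 -0.1365  0.1205] gap 0.0454 grip 0.0 F [-0.4  0.5  0.5] q [-0.41  0.29 -0.27  1.01 -0.   -0.49]
turn [ 0.02 -0.1   9.7 ] shift cm [-0.19  0.13  1.05]
```

Emit:
carry_out([
  [[0,0,9.7],[-0.2,0.1,0],120],
  [[0,0,9.7],[-0.2,0.1,2],120],
  [[0,0,9.7],[-0.2,0.1,4],120],
  [[0,0,9.7],[-0.2,0.1,6],120],
  [[0,0,9.7],[-0.2,0.1,7.5],120],
  [[0,0,9.7],[-0.2,0.1,7.9],120],
  [[0,0,9.7],[-0.2,0.1,7.9],160],
  [[0,0,9.7],[-0.2,0.1,7.9],180],
], force=40)

```text
clock: 11.35
tcp_pos: [0.5137, -0.1343, 0.0438]
orientation: [0.001, 0.042, 0.999, -0.0]
wrist_force: [-0.2, 0.7, -0.0]
finger_gap: 0.0251
grip_force: 0.0
```

Emit:
carry_out([
  [[0,0,0],[0,0,0],210],
  [[0,0,0],[0,0,0],235],
  [[0,0,0],[0,0,0],245],
  [[0,0,0],[0,0,0],255],
  [[0,0,0],[0,0,0],255],
  [[0,0,0],[0,0,0],255],
  [[0,0,0],[0,0,0],255],
  [[0,0,0],[0,0,0],255],
])

```text
clock: 12.35
tcp_pos: [0.5136, -0.1354, 0.0438]
orientation: [0.0, 0.042, 0.999, -0.001]
wrist_force: [-1.7, -5.9, 1.4]
finger_gap: 0.0073
grip_force: 39.0
```

```bash
python3 - <<'E'
from h import *
delta([.512,-.135,.041],174.8)
y=np.array([.0906,.9959])
s=env.get_state()
for a in range(0,50,5):
    t=np.radians(a); ang=np.arctan2(38,125)+t; r=.13065
    dy=-r*np.cos(ang)+.125; dz=r*np.sin(ang)-.038
    print(a,round(100*dy,2),round(100*dz,2))
E
```

```text
t 12.35 pos [ 0.5136 -0.1354  0.0438] gap 0.0073 grip 39.0 F [-1.7 -5.9  1.4] q [-0.41  0.36 -0.37  0.83 -0.   -0.32]
turn [-0.15  0.06  0.37] shift cm [0.16 0.03 0.27]
0 -0.0 0.0
5 0.38 1.08
10 0.85 2.11
15 1.41 3.11
20 2.05 4.05
25 2.78 4.93
30 3.57 5.74
35 4.44 6.48
40 5.37 7.15
45 6.35 7.73
```

Emit:
carry_out([
  [[0,0,0],[0,0.16,-0.5],255],
  [[0,0,0],[0,0.38,-1.08],255],
  [[0,0,0],[0,0.61,-1.6],255],
  [[0,0,0],[0,0.85,-2.11],255],
  [[0,0,0],[0,1.13,-2.61],255],
  [[0,0,0],[0,1.41,-3.11],255],
  [[0,0,0],[0,1.73,-3.58],255],
  [[0,0,0],[0,2.05,-4.05],255],
])

```text
clock: 13.35
tcp_pos: [0.5154, -0.116, 0.0842]
orientation: [0.001, 0.043, 0.999, -0.003]
wrist_force: [0.2, -8.2, -0.9]
finger_gap: 0.0072
grip_force: 38.9
```

```bash
python3 - <<'E'
from h import *
delta([.512,-.135,.041],174.8); snap('wrist','w5'); snap('top','t5')
a=cv2.imread('pics/w5.png'); cv2.imwrite('pics/w5v.png',a)
E
```

```text
t 13.35 pos [ 0.5154 -0.116   0.0842] gap 0.0072 grip 38.9 F [ 0.2 -8.2 -0.9] q [-0.37  0.31 -0.33  0.92 -0.   -0.29]
turn [-0.29  0.07  0.33] shift cm [ 0.18 -1.9   4.33]
```

View pics/w5.png

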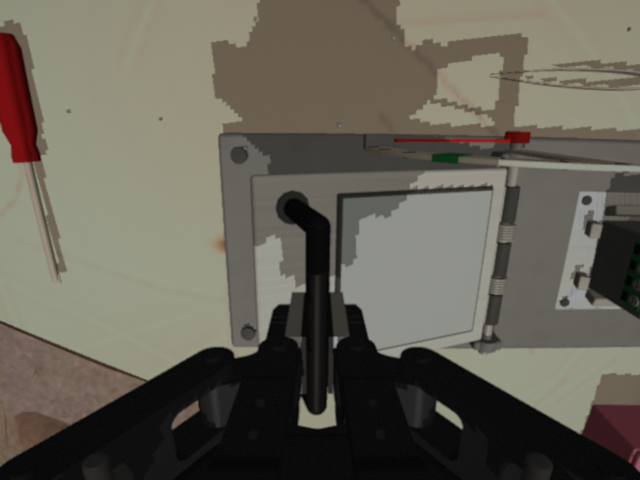

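The bar sits between the pads at about (317,330), and the red pointer runs from (395,140) to (515,138). I'll use depth to see how far the lid has tilted.

```bash
cat >> h.py <<'E'
def lid(f,us,vs):
    P=np.array([world(f,u,v) for u in us for v in vs]); n0=np.array([.531,.074]); yd=np.array([.0906,.9959])
    y=(P[:,:2]-n0)@yd+.085; a=np.degrees(np.arctan2(P[:,2]-.021-0.0,-y)); 
    k=np.polyfit(y,P[:,2],1); print('lid slope deg',np.degrees(np.arctan(-k[0])).round(2),'at hinge z',k[1].round(4),'resid',np.abs(np.polyval(k,y)-P[:,2]).max().round(4))
E
python3 - <<'E'
from h import *
lid('w5',[360,385,410,440,465],[215,240,270,300])
E
```

```text
lid slope deg 18.97 at hinge z 0.0269 resid 0.0005
```

Emit:
carry_out([
  [[0,0,0],[0,0.43,-0.54],255],
  [[0,0,0],[0,0.88,-1.04],255],
  [[0,0,0],[0,1.36,-1.53],255],
  [[0,0,0],[0,1.86,-2],255],
  [[0,0,0],[0,2.39,-2.43],255],
  [[0,0,0],[0,2.94,-2.84],255],
  [[0,0,0],[0,3.4,-3.15],255],
  [[0,0,0],[0,3.8,-3.4],255],
])

```text
clock: 14.45
tcp_pos: [0.5188, -0.0796, 0.1195]
orientation: [0.001, 0.043, 0.999, -0.004]
wrist_force: [-3.2, -13.7, 6.9]
finger_gap: 0.0071
grip_force: 39.1
```

```bash
python3 - <<'E'
from h import *
delta([.512,-.135,.041],174.8); snap('wrist','w6'); snap('scene','s6')
for us in ([380,400,420,440],[400,420,440,460]):lid('w6',us,[220,250,280])
E
```

```text
t 14.45 pos [ 0.5188 -0.0796  0.1195] gap 0.0071 grip 39.1 F [ -3.2 -13.7   6.9] q [-0.3   0.28 -0.29  1.   -0.01 -0.21]
turn [-0.49  0.15  0.28] shift cm [ 0.23 -5.51  7.9 ]
lid slope deg 43.34 at hinge z 0.0258 resid 0.0029
lid slope deg 35.01 at hinge z 0.0279 resid 0.0071
```

View pics/w6.png

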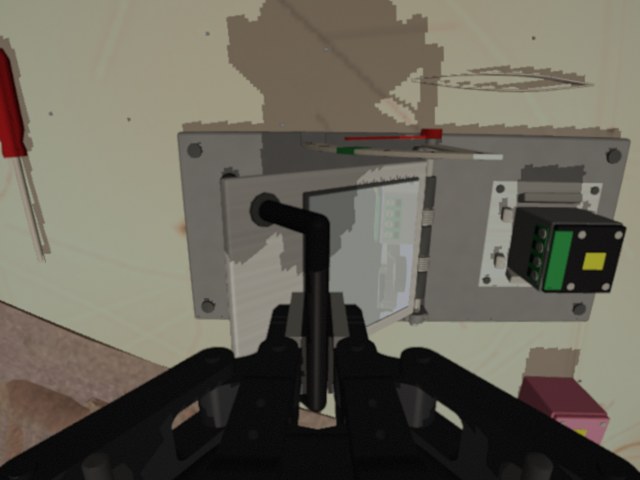

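The module is still seated with its terminals towards the mirror. The lid's glass covers roughly (310–410, 190–320), so I'll refit the angle over that area only.

```bash
python3 - <<'E'
from h import *
lid('w6',[345,360,375,390,405],[200,220,240,260,280,300]); lid('w6',[240,255,270],[245,260,275,290]); lid('w6',[360,370,380,390],[215,230,245,260])
E
```

```text
lid slope deg 41.07 at hinge z 0.0281 resid 0.0004
lid slope deg 40.69 at hinge z 0.0254 resid 0.0005
lid slope deg 41.04 at hinge z 0.0282 resid 0.0004
```

Emit:
carry_out([
  [[0,0,0],[0,0.15,-0.12],255],
  [[0,0,0],[0,0.3,-0.25],255],
  [[0,0,0],[0,0.45,-0.36],255],
  [[0,0,0],[0,0.6,-0.46],255],
  [[0,0,0],[0,0.73,-0.55],255],
  [[0,0,0],[0,0.73,-0.55],255],
  [[0,0,0],[0,0.73,-0.55],255],
  [[0,0,0],[0,0.73,-0.55],255],
])

```text
clock: 15.55
tcp_pos: [0.5196, -0.0716, 0.1246]
orientation: [0.001, 0.043, 0.999, -0.003]
wrist_force: [-2.2, -10.5, 5.6]
finger_gap: 0.0074
grip_force: 39.2
```

```bash
python3 - <<'E'
from h import *
delta([.512,-.135,.041],174.8); snap('wrist','w7'); snap('scene','s7')
lid('w7',[350,360,370,380,390],[215,230,245,260,280]); lid('w7',[240,255,270],[245,260,275,290])
a=cv2.imread('pics/w7.png')[90:340,180:640]; b=cv2.imread('pics/s7.png')[215:315,220:400]
a=cv2.resize(a,(736,400)); cv2.imwrite('pics/f.png',a); 
E
```

```text
t 15.55 pos [ 0.5196 -0.0716  0.1246] gap 0.0074 grip 39.2 F [ -2.2 -10.5   5.6] q [-0.29  0.27 -0.28  1.01 -0.01 -0.2 ]
turn [-0.36  0.16  0.31] shift cm [ 0.24 -6.33  8.4 ]
lid slope deg 45.3 at hinge z 0.0285 resid 0.0004
lid slope deg 45.49 at hinge z 0.0235 resid 0.0006
```

View pics/f.png

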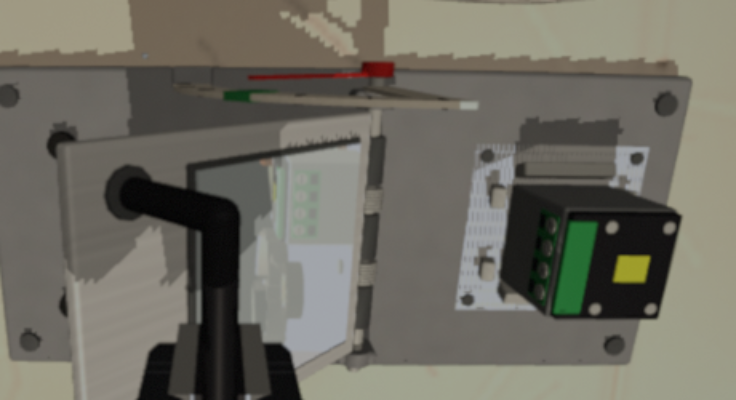

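The lid is at about 45.4° with the pointer over the green band, and the module is seated. I'll dwell briefly so everything is still, then hand in.

Emit:
carry_out([
  [[0,0,0],[0,0,0],255],
  [[0,0,0],[0,0,0],255],
  [[0,0,0],[0,0,0],255],
  [[0,0,0],[0,0,0],255],
  [[0,0,0],[0,0,0],255],
  [[0,0,0],[0,0,0],255],
  [[0,0,0],[0,0,0],255],
  [[0,0,0],[0,0,0],255],
])

```text
clock: 16.65
tcp_pos: [0.5196, -0.0715, 0.1246]
orientation: [0.001, 0.043, 0.999, -0.003]
wrist_force: [-1.7, -10.2, 5.1]
finger_gap: 0.0074
grip_force: 39.2
```

```bash
python3 - <<'E'
from h import *
snap('wrist','w8'); lid('w8',[350,360,370,380,390],[215,230,245,260,280])
print(env.hand_in())
E
```

```text
lid slope deg 45.02 at hinge z 0.0288 resid 0.0008
the job is handed in; nothing more can be done
None
```

The job is handed in: the module is reseated with its green terminals towards the mirror, and the gripper is holding the lid at about 45° (by depth camera), in the green band; the hand-in gave no verdict.

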